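# Stroke the vial lids shut

## Robot

A 6-joint arm with a two-finger parallel gripper is mounted at the origin on a cart in front of the work surface, level with it; the furniture and walls round the work are solid. World frame = base frame: x ahead of the robot, y to its left, z up, the work surface at z = 0. Lengths are in m, angles in rad, forces in N, time in s.
With the tool pointing down it reaches from about 0.35 to 0.95 m from the base axis. Payload 17.4 kg.
Tool frame: the origin (TCP) lies at the very end of the fingers, on their centre line; the grasp point (between the pads) lies 19 mm behind it; z points along the fingers, y is the line along which they close (so a half turn about z gives the same grasp; the last joint's range is limited). The gripper opens to 93 mm and grips with 3 to 60 N. Pads are 15 mm wide; open, the fingers measure 128 mm over their backs; the gripper's body (75 mm by 188 mm) begins 65 mm behind the grasp point.
Start: joints at [-1.256, 0.116, 1.442, -0, 1.584, -0.038], TCP at [0.233, -0.633, 0.219] pointing down, gripper open.
Joint ranges: [-2.83, 2.83], [-0.83, 2.19], [0.07, 2.5], [-1.14, 4.28], [0.01, 3], [-2.97, 2.97]. Speed limits (rad/s): [1.89, 1.89, 2.22, 3.14, 3.14, 3.14].

## Interface

Orientations are given as [roll, pitch, yaw] about the fixed x, y, z axes, in that order (R = Rz(yaw) Ry(pitch) Rx(roll)).
In Python, from station import ctrl, get_image, camera_params gives the robot as it stands.
- The arm moves only by the shell command python3 -m inch 'ROWS' [OPENING] [FORCE]. ROWS is JSON, a list of rows, each an object with "travel": the shift along the tool's x, y, z in units of 500 mm (1.0 is 500 mm), a list of three; "spin": the turn about the tool's z in units of 90 degrees (1.0 is 90 degrees). A call has 1 to 5 rows; each row is the pose to reach, as a shift and turn from the pose commanded when the call began, along the tool's axes at that moment; what a row does not reach only later rows make up. A row lasts 1/12 s, in which the tool goes at most 41.7 mm and 7.16 degrees, less where a joint would pass 70% of its speed; a pose out of reach is approached as far as the arm can. A call with a number of a shift or a turn outside -1 to 1 is refused whole. A call with a gripper value outside its range is refused whole. OPENING is the opening in per cent of the stroke, from 0 (shut) to 100 (fully open), set as the call begins (- or left out, the last holds). The fingers move at their own pace and stop on an object; FORCE is the grip in N (left out, the last holds). Time passes only in rows, so rows that repeat a pose let the fingers close. It gives the time, the measured TCP pose, the force, the opening and the grip force at its end, in the units of the state.
- ctrl.observe(): the state, without advancing time (a new reading comes with each control period).
- get_image(name): name is "scene" or "top" or "wrist"; returns the picture (384x512x3 uint8, red, green, blue); there is no depth.
- camera_params(name): a dict with "intrinsics" (3x3 intrinsics, pixels), "position" and "rotation" of the camera in the world. Camera axes: x right, y down, z forward; pixel columns grow to the right and rows downward; lengths in m; the calibration is good to about 2 mm. A picture is of the moment at which its call begins: read the wrist's pose just before it. camera_params takes no time and is no camera call; for the wrist camera it gives the pose at the moment of the call.
- ctrl.finish_job(): hands the job in; it is judged then, once.
The state is a dict: "time_s": time; "joints": joint angles; "joint_vel": joint speeds; "joint_efforts": joint torques, N m; "ee_pos": TCP position; "tcp_rot": TCP orientation; "ft_force": force on the tool from outside, world axes, zero at the start; "moment": the same for the moment, N m; "grip_width": opening from 0.0 (shut) to 1.0 (fully open); "finger_force": force on a finger pad.
Only numpy, scipy, OpenCV 4.12 (cv2) and the standard library are available. Lean on these libraries where they do the work, as an engineer would, in place of code of your own. Each camera call takes 0.05 s, during which the arm holds its last target. There are 200 camera calls.

## Task

The four flip lids on the curved vial cooling block stand open: stroke them all shut with the fingertips, lightly, one after another along the curve. Begin at the end from which the stroke meets each lid at its hinge first, so that the lids are laid down flat and none is bent back, and keep the fingertips low over the row until the last lid is shut, then take the hand away. Grip and lift nothing, leave the block standing where it is, and leave the check weight, marker, timer and petri dishes alone.

Things in the scene. Friction and masses are not known exactly. Their poses are not given: they have to be found in the camera images.
- block: curved aluminium cooling block, loose, 2.2 to 3.3 kg, on the worktop: six straight facets along an arc of mean radius 160 mm, the body 60 mm wide across the arc and 42 mm high, on a foot 72 mm wide, about 270 mm from end to end. Origin: underside, 10 mm to the hollow side of the middle of the arc's centre line; z up; x points from the hollow to the bulging side; y points along the row, from lid 1 to lid 4. It may stand turned any way round.
- weight: 200 g check weight, 29 mm in diameter, 50 mm high, loose, standing on the worktop on the hollow side of the block, 25 to 45 mm from it; origin at the centre of its underside. To be left alone.
- marker: black marker lying on the worktop, 139 mm long, loose; to be left alone
- timer: small white lab timer, 47x66x57 mm, loose, standing on the worktop; to be left alone
- petri: stack of petri dishes, 90 mm in diameter, 61 mm high, loose, standing behind; to be left alone
- start (a point): block point, fixed to the block (it does not move with the lid): on the row's centre line, 30 mm of arc before the hinge of lid 1, above the bare end of the block, at the height of the shut lids' tops (46 mm above the worktop, 4 mm above the block's top)
- finish (a point): block point, fixed to the block (it does not move with the lid): on the row's centre line about 12 mm past the free edge of shut lid 4, at the same height of 46 mm
- lid_1 (a joint): lid 1 of the row of four (1 next to the start): flat grey lid 34 mm long along the row, 32 mm wide (its last 5 mm a 16 mm wide tab), 4 mm thick. 0 = lying shut flat on the block, grows as its free edge rises (rad, stop at 1.3). Its hinge is at the end nearer the start, its free edge towards the finish, so an open lid leans towards the finish. Hinge friction of about 0.006 N m keeps it where it is left; no spring.
- mid_1 (a point): block point, fixed to the block (it does not move with the lid): centre of the top face of lid 1 when shut, 46 mm above the worktop; the hinge lies 17 mm before it and the free edge 17 mm after it along the row. Lids follow one another every 42 mm.
- lid_2 (a joint): lid 2 of the row of four (1 next to the start): flat grey lid 34 mm long along the row, 32 mm wide (its last 5 mm a 16 mm wide tab), 4 mm thick. 0 = lying shut flat on the block, grows as its free edge rises (rad, stop at 1.3). Its hinge is at the end nearer the start, its free edge towards the finish, so an open lid leans towards the finish. Hinge friction of about 0.006 N m keeps it where it is left; no spring.
- mid_2 (a point): block point, fixed to the block (it does not move with the lid): centre of the top face of lid 2 when shut, 46 mm above the worktop; the hinge lies 17 mm before it and the free edge 17 mm after it along the row. Lids follow one another every 42 mm.
- lid_3 (a joint): lid 3 of the row of four (1 next to the start): flat grey lid 34 mm long along the row, 32 mm wide (its last 5 mm a 16 mm wide tab), 4 mm thick. 0 = lying shut flat on the block, grows as its free edge rises (rad, stop at 1.3). Its hinge is at the end nearer the start, its free edge towards the finish, so an open lid leans towards the finish. Hinge friction of about 0.006 N m keeps it where it is left; no spring.
- mid_3 (a point): block point, fixed to the block (it does not move with the lid): centre of the top face of lid 3 when shut, 46 mm above the worktop; the hinge lies 17 mm before it and the free edge 17 mm after it along the row. Lids follow one another every 42 mm.
- lid_4 (a joint): lid 4 of the row of four (1 next to the start): flat grey lid 34 mm long along the row, 32 mm wide (its last 5 mm a 16 mm wide tab), 4 mm thick. 0 = lying shut flat on the block, grows as its free edge rises (rad, stop at 1.3). Its hinge is at the end nearer the start, its free edge towards the finish, so an open lid leans towards the finish. Hinge friction of about 0.006 N m keeps it where it is left; no spring.
- mid_4 (a point): block point, fixed to the block (it does not move with the lid): centre of the top face of lid 4 when shut, 46 mm above the worktop; the hinge lies 17 mm before it and the free edge 17 mm after it along the row. Lids follow one another every 42 mm.

How it is judged:
By the outcome, as a careful person would: the job done as asked, in the order asked, and still so for the second after the job is handed in, with the robot touching nothing.
It also fails if it takes over 37 s, if anything falls off the work surface, if the arm or the gripper's body presses on something with over 40 N, if the wrist force passes 120 N, or if a joint passes its speed limit or range.

## Working session

There is one attempt and no reset: what is moved stays moved. The work goes in short steps, Python scripts to look and compute and a shell command to move; the robot and the scene stay as the last step left them, time stands still between calls to the robot, and variables do not carry over. Pictures are saved under pics/ and viewed, at most 10 in all, crops included, and the job is handed in when it is done.

```bash
mkdir -p pics; ls; python3 - <<'E'
from station import ctrl,get_image,camera_params
import cv2,numpy as np
a=get_image("scene");b=get_image("top")
cv2.imwrite("pics/scene.png",a[:,:,::-1]);cv2.imwrite("pics/top.png",b[:,:,::-1])
for n in("scene","top"):
    p=camera_params(n);print(n,np.round(p["intrinsics"],1).tolist(),np.round(p["position"],3),np.round(p["rotation"],3).tolist())
s=ctrl.observe();print(s["time_s"],s["ee_pos"],s["tcp_rot"],s["grip_width"],s["ft_force"])
E
```

```text
pics
scene [[495.3, 0.0, 251.8], [0.0, 495.3, 180.8], [0.0, 0.0, 1.0]] [-0.054  0.546  0.629] [-2.06, 0.023, -2.487]
top [[438.7, 0.0, 255.6], [0.0, 438.7, 195.2], [0.0, 0.0, 1.0]] [ 0.45  -0.242  1.023] [-2.993, -0.039, -1.549]
0.1 [ 0.23319696 -0.63324706  0.21796732] [-3.14056606e+00 -5.88666715e-05  3.52834216e-01] 1.0004706105689292 [0.38377174 0.06342058 0.47206936]
```

View pics/top.png

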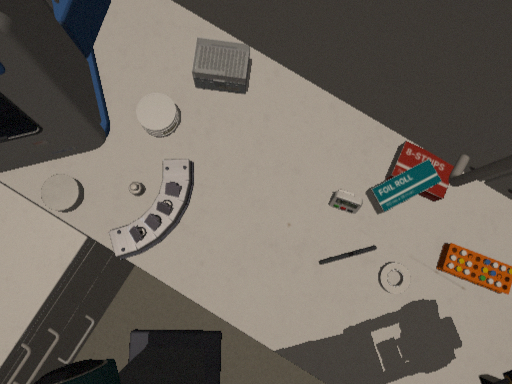

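View pics/scene.png

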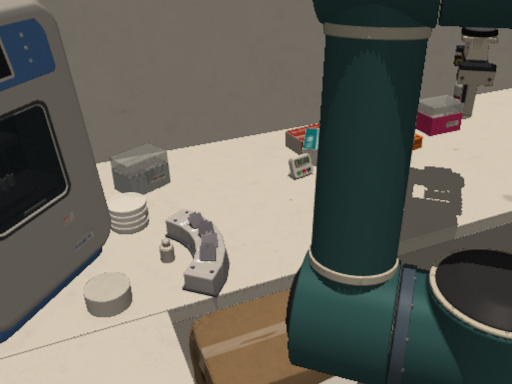

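The top view shows the block as an arc from about (175,165) to (120,245), bulging to the lower right, with the weight at (136,188) on the hollow side. Next I'll enlarge both views to see which way the lids lean.

```bash
cat > h.py <<'E'
import cv2,numpy as np
from scipy.spatial.transform import Rotation as R
from station import ctrl,get_image,camera_params
def cam(n):
    p=camera_params(n);r=np.array(p["rotation"])
    M=r if r.shape==(3,3) else R.from_euler("xyz",r).as_matrix()
    return np.array(p["intrinsics"]),np.array(p["position"]),M
def proj(c,X):
    K,t,M=c;q=(np.atleast_2d(X)-t)@M@K.T;return q[:,:2]/q[:,2:]
def ray(c,uv,z):
    K,t,M=c;uv=np.atleast_2d(uv).astype(float)
    d=np.c_[uv,np.ones(len(uv))]@np.linalg.inv(K).T@M.T
    return t+d*((z-t[2])/d[:,2])[:,None]
E
python3 - <<'E'
from h import *
a=cv2.imread("pics/top.png")[145:270,95:205];b=cv2.imread("pics/scene.png")[195:305,150:240]
a=cv2.resize(a,None,fx=4.4,fy=4.4,interpolation=3);b=cv2.resize(b,None,fx=4,fy=5,interpolation=3)[:550]
b=cv2.resize(cv2.imread("pics/scene.png")[200:300,155:235],(400,550))[:, :316] if 0 else cv2.resize(cv2.imread("pics/scene.png")[200:300,155:235],(310,388),interpolation=3)
o=np.zeros((550,800,3),np.uint8);o[:550,:484]=a[:550];o[:388,490:800]=b
cv2.imwrite("pics/zoom.png",o)
c=cam("top");print(ray(c,[[160,210],[175,165],[120,245]],.042).round(3))
E
```

```text
[[ 0.558 -0.064  0.042]
 [ 0.662 -0.092  0.042]
 [ 0.479  0.019  0.042]]
```

View pics/zoom.png

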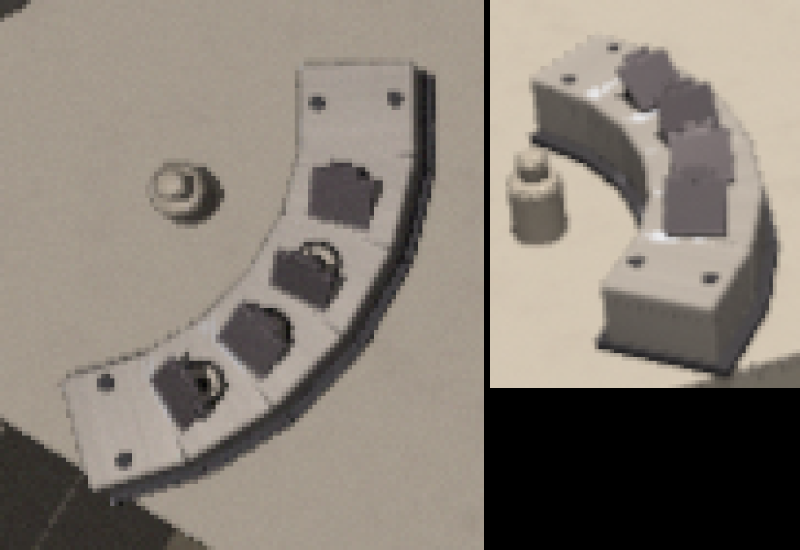

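The lids' wells show on the far side of each lid. That fits the frame rule, since x points to the bulge and so y runs from the near end at lower left to the far end at the top. Lid 1 is therefore the lower-left one. I'll fit the arc from the block's corners.

```bash
cat >> h.py <<'E'
def fit(P,Q): # rigid 2D, Q~R P+t
    p,q=P.mean(0),Q.mean(0);U,_,V=np.linalg.svd((P-p).T@(Q-q));r=(U@np.diag([1,np.linalg.det(U@V)])@V).T
    return r,q-r@p
E
python3 - <<'E'
from h import *
c=cam("top")
# crop pixels: inner/outer corners at facet angles, angle grows lid1->lid4
obs=[(65,380,130,-45),(95,490,190,-45),(185,460,190,-30),(268,408,190,-15),(338,330,190,0),(388,243,190,15),(413,155,190,30),(413,65,190,45),(303,65,130,45)]
uv=np.array([(u/4.4+95-.4,v/4.4+145-.4) for u,v,_,_ in obs])
Q=ray(c,uv,.042)[:,:2]
P=np.array([(r*np.cos(np.radians(a)),r*np.sin(np.radians(a))) for _,_,r,a in obs])/1000
r,t=fit(P,Q);print("res mm",((P@r.T+t-Q)*1e3).round(1).tolist())
phi=np.arctan2(r[1,0],r[0,0]);print("centre",t.round(4),"xdir deg",np.degrees(phi).round(1))
np.save("arc.npy",[*t,phi])
for n,s in [("start",-110),("m1",-63),("m2",-21),("m3",21),("m4",63),("fin",92)]:
    a=s/160+phi;print(n,(t+.16*np.array([np.cos(a),np.sin(a)])).round(4),"tangent",np.degrees(a+np.pi/2).round(1))
cs=cam("scene")
print("weight",ray(c,[[95+185/4.4,145+200/4.4]],.02)[:,:2].round(3),"device scene",ray(cs,[[105,235],[85,255]],0).round(3).tolist(),"top",ray(c,[[107,130]],0).round(3), ray(c,[[107,130]],.3).round(3))
E
```

```text
res mm [[5.2, -3.8], [0.6, 3.2], [0.7, -0.4], [1.3, -2.0], [-1.6, -1.7], [-2.2, -0.6], [0.5, 0.3], [2.7, 1.3], [-7.2, 3.8]]
centre [0.6418 0.0656] xdir deg -123.9
start [0.4886 0.0195] tangent -73.2
m1 [ 0.5085 -0.0229] tangent -56.4
m2 [ 0.536  -0.0544] tangent -41.4
m3 [ 0.5708 -0.0778] tangent -26.3
m4 [ 0.6104 -0.0913] tangent -11.3
fin [ 0.6392 -0.0943] tangent -0.9
weight [[ 0.604 -0.005]] device scene [[0.79, 0.017, 0.0], [0.763, 0.09, 0.0]] top [[0.751 0.079 0.   ]] [[ 0.663 -0.015  0.3  ]]
```

```bash
cat >> h.py <<'E'
def arcp(s): # arc mm -> xy, tool yaw (tool -x along stroke)
    *t,phi=np.load("arc.npy");a=s/160+phi
    return np.array(t)+.16*np.array([np.cos(a),np.sin(a)]),a+np.pi/2+np.pi
def rows(base,xyz,yaw): # base=(x,y,z,yaw)
    d=np.array(xyz)-base[:3];c,s=np.cos(base[3]),np.sin(base[3])
    w=(base[3]-yaw+np.pi)%(2*np.pi)-np.pi
    return np.r_[np.array([c*d[0]+s*d[1],s*d[0]-c*d[1],-d[2]])/.5, w/(np.pi/2)].round(4)
def here():
    s=ctrl.observe();return np.r_[s["ee_pos"],s["tcp_rot"][2]],s
E
python3 - <<'E'
from h import *
c=cam("top")
obs=[(65,380),(95,490),(185,460),(268,408),(338,330),(388,243),(413,155),(413,65),(303,65)]
Q=ray(c,[(u/4.4+95-.4,v/4.4+145-.4) for u,v in obs],.042)[:,:2]
e=lambda a:np.array([np.cos(np.radians(a)),np.sin(np.radians(a))])
P=np.array([.16*e(-45)-.03*e(-37.5),.16*e(-45)+.03*e(-37.5)]+[.19*e(a) for a in(-30,-15,0,15,30)]+[.16*e(45)+.03*e(37.5),.16*e(45)-.03*e(37.5)])
r,t=fit(P,Q);print("res",((P@r.T+t-Q)*1e3).round(1).tolist());phi=np.arctan2(r[1,0],r[0,0]);np.save("arc.npy",[*t,phi])
print(t,np.degrees(phi))
E
python3 -m inch '[{"travel":[0.4,-0.45,0.04],"spin":-0.4},{"travel":[0.4,-0.45,0.04],"spin":-0.4},{"travel":[0.4,-0.45,0.04],"spin":-0.4},{"travel":[0.4,-0.45,0.04],"spin":-0.4},{"travel":[0.4,-0.45,0.04],"spin":-0.4}]' 0 10
python3 - <<'E'
from h import *
b,s=here();p,y=arcp(-110);print(b.round(4),p,y,rows(b,[*p,.16],y),s["joints"])
E
```

```text
res [[4.2, -0.0], [1.6, -0.6], [0.7, -0.4], [1.3, -2.0], [-1.6, -1.7], [-2.2, -0.6], [0.5, 0.3], [-1.2, 0.8], [-3.3, 4.3]]
[0.64177489 0.06562664] -123.85600051562032
time_s: 0.52
ee_pos: [0.3093, -0.438, 0.2042]
tcp_rot: [-3.141, -0.0, 0.984]
ft_force: [0.3, 0.7, 0.6]
grip_width: 0.691
finger_force: 0.0
[ 0.3093 -0.438   0.2042  0.9835] [0.48856601 0.01950681] 1.8631939730353206 [ 0.9604 -0.2085  0.0885 -0.56  ] [-1.00362894e+00 -1.84537686e-01  1.75775620e+00  8.87149420e-05
  1.56890698e+00 -4.16349428e-01]
```

```bash
python3 -m inch '[{"travel":[0.95,-0.21,0.08],"spin":-0.55},{"travel":[0.95,-0.21,0.08],"spin":-0.55},{"travel":[0.95,-0.21,0.08],"spin":-0.55},{"travel":[0.95,-0.21,0.08],"spin":-0.55},{"travel":[0.95,-0.21,0.08],"spin":-0.55}]'
python3 - <<'E'
from h import *
b,s=here();p,y=arcp(-110);print(b.round(4),p,y,rows(b,[*p,.16],y),s["joints"])
E
```

```text
time_s: 0.93
ee_pos: [0.3853, -0.2448, 0.1875]
tcp_rot: [3.141, 0.0, 1.609]
ft_force: [1.4, 0.1, 0.4]
grip_width: 0.332
finger_force: 0.0
[ 0.3853 -0.2448  0.1875  1.6085] [0.48856601 0.01950681] 1.8631939730353206 [ 0.5205  0.2263  0.0549 -0.1621] [-6.21933157e-01 -3.67426082e-01  1.93079883e+00  3.91527819e-05
  1.57810601e+00 -6.59684211e-01]
```

```bash
python3 -m inch '[{"travel":[0.5,0.22,0.05],"spin":-0.16},{"travel":[0.5,0.22,0.05],"spin":-0.16},{"travel":[0.5,0.22,0.05],"spin":-0.16},{"travel":[0.5,0.22,0.05],"spin":-0.16},{"travel":[0.5,0.22,0.05],"spin":-0.16}]'
python3 -m inch '[{"travel":[0.1,0.0,0.0]},{"travel":[0.1,0.0,0.0]},{"travel":[0.1,0.0,0.0]},{"travel":[0.1,0.0,0.0]},{"travel":[0.1,0.0,0.0]}]'
python3 - <<'E'
from h import *
b,s=here();p,y=arcp(-110);print(b.round(4),rows(b,[*p,.16],y),s["joints"])
c=cam("wrist");im=get_image("wrist")[:,:,::-1].copy();cv2.imwrite("pics/w1raw.png",im)
print(c[1],R.from_matrix(c[2]).as_euler("xyz"))
for s in (-110,-63,-21,21,63,92):
    p,_=arcp(s);q=proj(c,[*p,.042])[0];print(s,q.round(0));cv2.circle(im,tuple(int(v) for v in np.clip(q,-999,999)),3,(0,0,255),-1)
cv2.imwrite("pics/w1.png",im)
E
```

```text
time_s: 1.35
ee_pos: [0.4628, -0.0521, 0.1686]
tcp_rot: [3.141, 0.0, 1.854]
ft_force: [1.1, -1.2, 1.0]
grip_width: 0.01
finger_force: 0.0
[ 0.4628 -0.0521  0.1686  1.8542] [ 0.1232  0.0895  0.0173 -0.0057] [-1.66943017e-01 -3.38384844e-01  1.93961169e+00  5.85877649e-06
  1.53992957e+00 -4.50381432e-01]
[0.44114489 0.020884   0.33594518] [ 2.86495268e+00 -8.08425652e-04  2.84797294e-01]
-110 [305. 117.]
-63 [311. 167.]
-21 [327. 204.]
21 [351. 234.]
63 [383. 256.]
92 [407. 265.]validation failed for argument at $[0]...
```

View pics/w1.png

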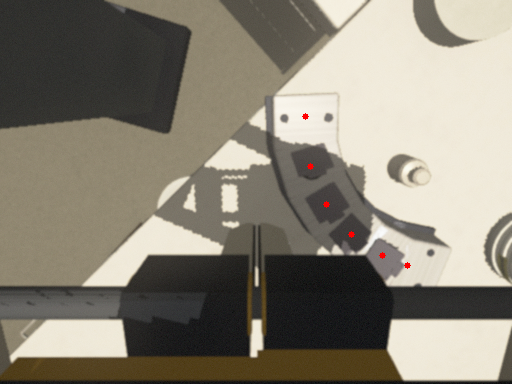

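The wrist view shows the predicted start at (305,117) and mids at (311,167) to (383,256), centred on the block and lids, so the fit is good. The second move was refused because it had no spin. I'll move to above the start.

```bash
python3 -m inch '[{"travel":[0.125,0.09,0.02],"spin":0},{"travel":[0.125,0.09,0.02],"spin":0},{"travel":[0.125,0.09,0.02],"spin":0},{"travel":[0.125,0.09,0.02],"spin":0},{"travel":[0.125,0.09,0.02],"spin":0}]'
python3 - <<'E'
from h import *
b,s=here();p,y=arcp(-110);print(b.round(4),rows(b,[*p,.052],y))
c=cam("wrist");im=get_image("wrist")[:,:,::-1].copy()
for s in (-110,-63,-21,21,63,92):
    p,_=arcp(s);q=proj(c,[*p,.042])[0];cv2.circle(im,tuple(int(v) for v in np.clip(q,-999,999)),3,(0,0,255),-1)
cv2.imwrite("pics/w2.png",im)
E
```

```text
time_s: 1.82
ee_pos: [0.4882, 0.0181, 0.1586]
tcp_rot: [-3.141, 0.0, 1.855]
ft_force: [-0.4, 0.5, -0.5]
grip_width: 0.003
finger_force: 0.0
[0.4882 0.0181 0.1586 1.8548] [ 0.0024  0.0014  0.2131 -0.0053]
```

View pics/w2.png

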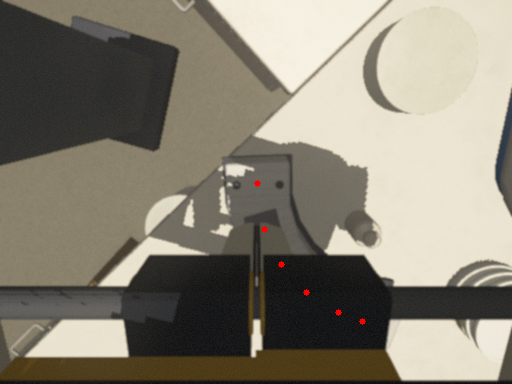

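Start point is directly below at (257,183), centred on the bare end. I'll descend now.

```bash
python3 -m inch '[{"travel":[0.002,0.0,0.05],"spin":0},{"travel":[0.002,0.0,0.1],"spin":0},{"travel":[0.002,0.0,0.15],"spin":0},{"travel":[0.002,0.0,0.2],"spin":0},{"travel":[0.002,0.0,0.2],"spin":0}]'
python3 -m inch '[{"travel":[0,0,0.01],"spin":0},{"travel":[0,0,0.018],"spin":0},{"travel":[0,0,0.018],"spin":0}]'
python3 - <<'E'
from h import *
b,s=here();p,y=arcp(-110);print(b.round(4),rows(b,[*p,.047],y),s["ft_force"])
E
```

```text
time_s: 2.28
ee_pos: [0.4858, 0.0181, 0.0545]
tcp_rot: [-3.136, -0.002, 1.852]
ft_force: [-0.9, 1.1, -1.2]
grip_width: 0.005
finger_force: 0.0
time_s: 2.53
ee_pos: [0.4886, 0.0189, 0.0506]
tcp_rot: [3.14, 0.0, 1.854]
ft_force: [0.1, -0.0, 0.4]
grip_width: 0.007
finger_force: 0.0
[0.4886 0.0189 0.0506 1.8535] [ 0.0012  0.0003  0.0072 -0.0062] [ 0.08831474 -0.02887192  0.37565723]
```

```bash
python3 -m inch '[{"travel":[0,0,0.004],"spin":-0.006},{"travel":[0,0,0.007],"spin":-0.006},{"travel":[0,0,0.007],"spin":-0.006}]'
python3 -m inch '[{"travel":[-0.0084,0.0001,0],"spin":-0.017},{"travel":[-0.0168,0.0004,0],"spin":-0.033},{"travel":[-0.0252,0.001,0],"spin":-0.05},{"travel":[-0.0336,0.0018,0],"spin":-0.067},{"travel":[-0.0419,0.0028,0],"spin":-0.084}]'
python3 -m inch '[{"travel":[-0.0084,0.0001,0],"spin":-0.017},{"travel":[-0.0168,0.0004,0],"spin":-0.033},{"travel":[-0.0252,0.001,0],"spin":-0.05},{"travel":[-0.0336,0.0018,0],"spin":-0.067},{"travel":[-0.0419,0.0028,0],"spin":-0.084}]'
python3 - <<'E'
from h import *
b,s=here();p,y=arcp(-68);print(b.round(4),rows(b,[*p,.047],y),s["ft_force"])
E
```

```text
time_s: 2.78
ee_pos: [0.4883, 0.0193, 0.0466]
tcp_rot: [3.141, 0.0, 1.864]
ft_force: [-0.2, 0.6, -0.2]
grip_width: 0.004
finger_force: 0.0
time_s: 3.2
ee_pos: [0.4958, -0.0004, 0.0467]
tcp_rot: [3.141, -0.0, 1.997]
ft_force: [0.5, 1.9, 1.3]
grip_width: 0.007
finger_force: 1.1
time_s: 3.62
ee_pos: [0.5057, -0.019, 0.0467]
tcp_rot: [3.141, 0.0, 2.129]
ft_force: [-1.1, -0.1, -0.3]
grip_width: 0.002
finger_force: 0.1
[ 0.5057 -0.019   0.0467  2.1289] [ 0.0005  0.0005 -0.0007  0.002 ] [-1.13767138 -0.1175443  -0.34553454]
```

Tracking is good and the forces stay light, so I'll continue over lids 1 and 2.

```bash
for i in 1; do
python3 -m inch '[{"travel":[-0.0084,0.0001,0],"spin":-0.017},{"travel":[-0.0168,0.0004,0],"spin":-0.033},{"travel":[-0.0252,0.001,0],"spin":-0.05},{"travel":[-0.0336,0.0018,0],"spin":-0.067},{"travel":[-0.0419,0.0028,0],"spin":-0.084}]'
python3 -m inch '[{"travel":[-0.0084,0.0001,0],"spin":-0.017},{"travel":[-0.0168,0.0004,0],"spin":-0.033},{"travel":[-0.0252,0.001,0],"spin":-0.05},{"travel":[-0.0336,0.0018,0],"spin":-0.067},{"travel":[-0.0419,0.0028,0],"spin":-0.084}]'
done
python3 - <<'E'
from h import *
b,s=here();p,y=arcp(-26);print(b.round(4),rows(b,[*p,.047],y),s["ft_force"])
cv2.imwrite("pics/s1.png",cv2.resize(get_image("scene")[180:310,130:290,::-1],None,fx=4,fy=4,interpolation=3))
E
```

```text
time_s: 4.03
ee_pos: [0.5179, -0.036, 0.0466]
tcp_rot: [3.141, 0.0, 2.261]
ft_force: [-1.3, 1.6, 1.3]
grip_width: 0.007
finger_force: 1.0
time_s: 4.45
ee_pos: [0.5324, -0.0513, 0.0466]
tcp_rot: [3.141, 0.0, 2.393]
ft_force: [-0.2, -0.1, 0.4]
grip_width: 0.008
finger_force: 0.1
[ 0.5324 -0.0513  0.0466  2.3928] [ 0.0005  0.0002 -0.0007  0.0029] [-0.17112425 -0.06359283  0.36535152]
```

View pics/s1.png

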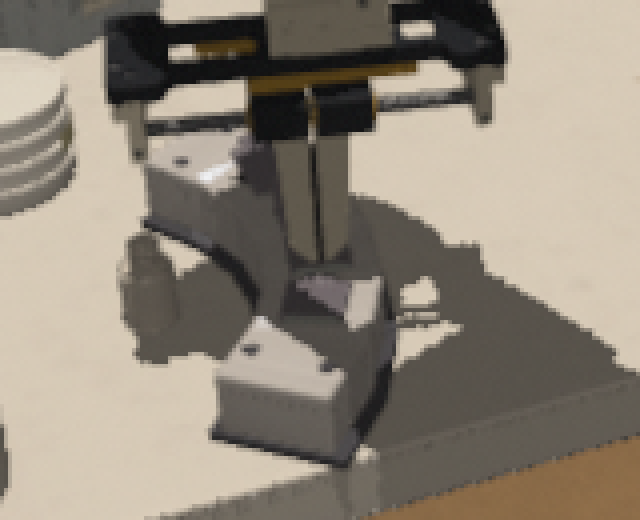

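Lid 1 at about (330,295) lies flat, the fingertips are on lid 2, and the hand is clear of the weight at (150,290). I'll continue.

```bash

python3 -m inch '[{"travel":[-0.0084,0.0001,0],"spin":-0.017},{"travel":[-0.0168,0.0004,0],"spin":-0.033},{"travel":[-0.0252,0.001,0],"spin":-0.05},{"travel":[-0.0336,0.0018,0],"spin":-0.067},{"travel":[-0.0419,0.0028,0],"spin":-0.084}]'
python3 -m inch '[{"travel":[-0.0084,0.0001,0],"spin":-0.017},{"travel":[-0.0168,0.0004,0],"spin":-0.033},{"travel":[-0.0252,0.001,0],"spin":-0.05},{"travel":[-0.0336,0.0018,0],"spin":-0.067},{"travel":[-0.0419,0.0028,0],"spin":-0.084}]'
python3 -m inch '[{"travel":[-0.0084,0.0001,0],"spin":-0.017},{"travel":[-0.0168,0.0004,0],"spin":-0.033},{"travel":[-0.0252,0.001,0],"spin":-0.05},{"travel":[-0.0336,0.0018,0],"spin":-0.067},{"travel":[-0.0419,0.0028,0],"spin":-0.084}]'
python3 - <<'E'
from h import *
b,s=here();p,y=arcp(37);print(b.round(4),rows(b,[*p,.047],y),s["ft_force"])
E
```

```text
time_s: 4.92
ee_pos: [0.5485, -0.0644, 0.0465]
tcp_rot: [3.141, -0.0, 2.524]
ft_force: [-1.3, 2.9, 2.2]
grip_width: 0.008
finger_force: 1.6
time_s: 5.33
ee_pos: [0.5665, -0.0755, 0.0465]
tcp_rot: [3.142, 0.0, 2.656]
ft_force: [0.9, -0.3, 0.4]
grip_width: 0.003
finger_force: 0.1
time_s: 5.75
ee_pos: [0.5856, -0.084, 0.0465]
tcp_rot: [3.142, 0.0, 2.788]
ft_force: [-1.7, 0.8, 0.8]
grip_width: 0.005
finger_force: 1.1
[ 0.5856 -0.084   0.0465  2.7879] [ 0.0002 -0.0004 -0.001   0.0038] [-1.725635    0.79759746  0.75183206]
```

```bash

python3 -m inch '[{"travel":[-0.0084,0.0001,0],"spin":-0.017},{"travel":[-0.0168,0.0004,0],"spin":-0.033},{"travel":[-0.0252,0.001,0],"spin":-0.05},{"travel":[-0.0336,0.0018,0],"spin":-0.067},{"travel":[-0.0419,0.0028,0],"spin":-0.084}]'
python3 -m inch '[{"travel":[-0.0084,0.0001,0],"spin":-0.017},{"travel":[-0.0168,0.0004,0],"spin":-0.033},{"travel":[-0.0252,0.001,0],"spin":-0.05},{"travel":[-0.0336,0.0018,0],"spin":-0.067},{"travel":[-0.0419,0.0028,0],"spin":-0.084}]'
python3 -m inch '[{"travel":[-0.0084,0.0001,0],"spin":-0.017},{"travel":[-0.0168,0.0004,0],"spin":-0.033},{"travel":[-0.0252,0.001,0],"spin":-0.05},{"travel":[-0.0280,0.0013,0],"spin":-0.056},{"travel":[-0.0280,0.0013,0],"spin":-0.056}]'
python3 - <<'E'
from h import *
b,s=here();p,y=arcp(92);print(b.round(4),rows(b,[*p,.047],y),s["ft_force"])
cv2.imwrite("pics/s2.png",cv2.resize(get_image("scene")[180:310,130:290,::-1],None,fx=4,fy=4,interpolation=3))
E
```

```text
time_s: 6.17
ee_pos: [0.6058, -0.0899, 0.0465]
tcp_rot: [3.142, 0.0, 2.92]
ft_force: [-0.5, -0.7, 0.1]
grip_width: 0.004
finger_force: 0.1
time_s: 6.58
ee_pos: [0.6266, -0.0932, 0.0465]
tcp_rot: [3.142, 0.0, 3.052]
ft_force: [-0.0, -0.3, 0.1]
grip_width: 0.003
finger_force: 0.1
time_s: 7.0
ee_pos: [0.6405, -0.0938, 0.0463]
tcp_rot: [3.142, 0.0, 3.139]
ft_force: [0.1, -0.1, 0.9]
grip_width: 0.003
finger_force: 0.0
[ 0.6405 -0.0938  0.0463  3.1391] [ 0.0026 -0.0011 -0.0014  0.0085] [ 0.06645189 -0.05204167  0.91276178]
```

View pics/s2.png

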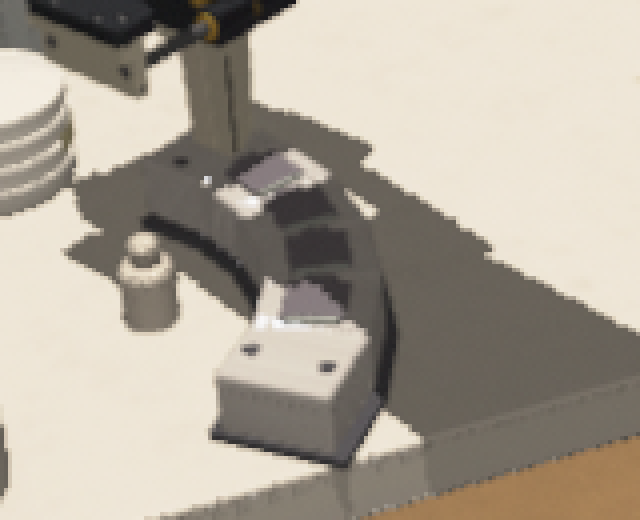

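All four lids lie flat, at about (270,172), (305,205), (318,245) and (315,295). The fingers are past lid 4 at the finish point, and the block and weight haven't moved. I'll lift straight up, then draw back.

```bash
python3 -m inch '[{"travel":[0,0,-0.03],"spin":0},{"travel":[0,0,-0.08],"spin":0},{"travel":[0,0,-0.14],"spin":0},{"travel":[0,0,-0.2],"spin":0},{"travel":[0,0,-0.26],"spin":0}]'
python3 -m inch '[{"travel":[0.05,0.05,-0.05],"spin":0},{"travel":[0.12,0.12,-0.1],"spin":0},{"travel":[0.19,0.19,-0.12],"spin":0},{"travel":[0.26,0.26,-0.12],"spin":0},{"travel":[0.26,0.26,-0.12],"spin":0}]'
python3 -m inch '[{"travel":[0,0,0],"spin":0},{"travel":[0,0,0],"spin":0},{"travel":[0,0,0],"spin":0}]'
python3 - <<'E'
from h import *
a=cv2.resize(get_image("scene")[180:310,130:290,::-1],(400,325),interpolation=3)
b=cv2.resize(get_image("top")[145:270,95:205,::-1],(352,400),interpolation=3)
o=np.zeros((400,760,3),np.uint8);o[:325,:400]=a;o[:,408:]=b;cv2.imwrite("pics/end.png",o)
E
```

```text
time_s: 7.47
ee_pos: [0.6399, -0.0938, 0.1791]
tcp_rot: [-3.141, 0.001, 3.138]
ft_force: [0.5, 0.1, -0.4]
grip_width: 0.001
finger_force: 0.0
time_s: 7.88
ee_pos: [0.5086, 0.0379, 0.2386]
tcp_rot: [3.141, 0.002, 3.138]
ft_force: [-0.1, 0.7, -0.3]
grip_width: 0.004
finger_force: 0.0
time_s: 8.13
ee_pos: [0.5108, 0.0363, 0.2372]
tcp_rot: [-3.141, 0.001, 3.139]
ft_force: [0.5, -0.2, 0.5]
grip_width: 0.008
finger_force: 0.0
```

View pics/end.png

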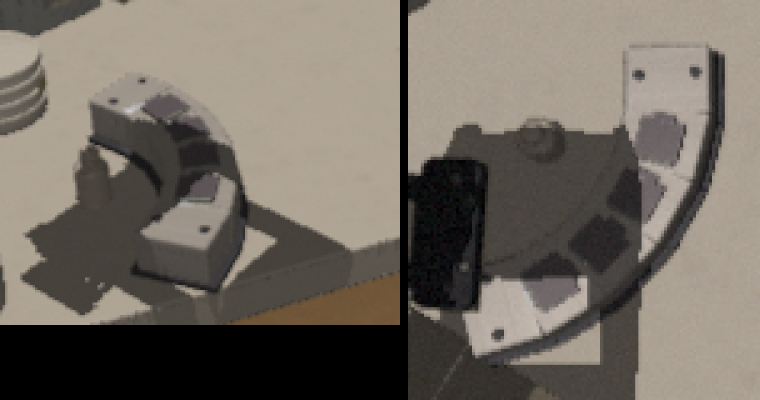

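Both views show all four lids flat, and the block and weight where they were. The hand is clear, so I'm handing in the job.

```bash
python3 -c "
from station import ctrl
print(ctrl.finish_job())"
```

```text
the job is handed in; nothing more can be done
None
```

All four lids were stroked shut in order from lid 1 to lid 4 and lie flat in the last pictures; the block and check weight look unmoved, nothing else was touched, and the job is handed in at about 8 s of the 37 s allowed.

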